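Load tea tins into the sprung feed lane

ROBOT

A 7-joint arm with a two-finger parallel gripper is mounted at the origin on the work surface. World frame = base frame: x ahead of the robot, y to its left, z up, the work surface at z = 0. Lengths are in m, angles in rad, forces in N, time in s.
With the tool pointing down it reaches from about 0.375 to 0.925 m from the base axis. Payload 3.1 kg.
Tool frame: the origin (TCP) lies on the centre line of the jaws, within the pads' length; the fingertips stand 11 mm ahead of it and the grasp point (between the pads) lies 8 mm behind it; z points along the fingers, y is the direction in which the jaws open and shut (so a half turn about z gives the same grasp; the last joint's range is limited). The gripper opens to 85 mm and grips with 20 to 120 N. Pads are 22 mm wide; open, the fingers measure 114 mm over their backs; the gripper's body (76 mm by 85 mm) begins 54 mm behind the grasp point. The pads swing forward as they close: fully open they stand 13 mm farther back than shut.
Start: joints at [1.177, 0.383, 0.044, 1.598, -0.018, 1.161, -0.05], TCP at [0.189, -0.622, 0.215] pointing down, gripper open.
Joint ranges: [-2.61, 2.61], [-0.41, 2.15], [-1.48, 1.57], [0, 2.5], [-1.57, 4.71], [0.05, 1.97], [-2.85, 2.85]. Speed limits (rad/s): [2.79, 2.79, 3.14, 3.14, 3.14, 3.14, 3.14].

INTERFACE

Orientations are given as [roll, pitch, yaw] about the fixed x, y, z axes, in that order (R = Rz(yaw) Ry(pitch) Rx(roll)).
In Python, from cell import arm gives the robot as it stands.
- The arm moves only by the shell command python3 -m pendant 'ROWS' [OPENING] [FORCE]. ROWS is JSON, a list that holds one entry, the list of rows, each a list of 6 numbers: the shift along the tool's x, y, z in m, then the turn, a rotation vector about the tool's x, y, z in degrees. In form: [[[dx, dy, dz, ax, ay, az], ...]]. A call has 1 to 20 rows; each row is the pose to reach, as a shift and turn from the pose commanded when the call began, along the tool's axes at that moment; what a row does not reach only later rows make up. A row lasts 1/8 s, in which the tool goes at most 62.5 mm and 10.7 degrees, less where a joint would pass 70% of its speed; a pose out of reach is approached as far as the arm can. A call with a gripper value outside its range is refused whole. OPENING is the opening, from 0 (shut) to 1 (fully open), set as the call begins (- or left out, the last holds). The fingers move at their own pace and stop on an object; FORCE is the grip in N (left out, the last holds). Time passes only in rows, so rows that repeat a pose let the fingers close. It gives the time, the measured TCP pose, the force and the opening at its end, in the units of the state.
- arm.get_state(): the state, without advancing time (a new reading comes with each control period).
- arm.snapshot(name): name is "scene" or "top" or "wrist"; returns a dict with "color" (384x512x3 uint8, blue, green, red), "z_map" (384x512 float32, m along the optical axis (not along the pixel's ray), 0 where there is no reading), "fov_y" (degrees; the focal length in pixels is half the picture's height over the tangent of half this angle, whatever the lens; pixels are square), "cx", "cy" (the principal point, pixels), "extrinsics" (4x4, takes a point from camera to world coordinates). Camera axes: x right, y up, looking along -z (the intrinsics and any distortion apply to the point x, -y, -z); pixel columns grow to the right and rows downward; lengths in m; the calibration is good to about 2 mm. A picture is of the moment at which its call begins.
- arm.close_job(): hands the job in, once; it reports no verdict.
Trained networks look in the newest picture that a camera, given by its name, has taken for a name from the list of things; names that differ only in an ending like _2 or _b are one class to them, and where a whole thing is asked for, a point or a joint stands for the part that bears it (a point fixed in the world has none). Each returns a list of dicts, best first, with "conf" (0 to 1); they miss things now and then, are a little off and sometimes report something else, mostly with a low value. They report only what shows in the picture. A call takes as long as a camera call. They do not tell look-alikes from the thing itself.
- arm.boxes_of(camera, target): "bbox" ([left, top, right, bottom] in pixels, round what is visible of it).
The state is a dict: "clock": time; "qpos": joint angles; "joint_vel": joint speeds; "joint_torque": joint torques, N m; "position": TCP position; "orientation": TCP orientation; "force": force on the tool from outside, world axes, zero at the start; "wrist_torque": the same for the moment, N m; "grip_width": finger opening in m.
Only numpy, scipy, OpenCV 4.12 (cv2) and the standard library are available. Lean on these libraries where they do the work, as an engineer would, in place of code of your own. Each camera call takes 0.05 s, during which the arm holds its last target.

TASK

Slide the three tea tins one by one into the lane between the two guide rails, in single file, the tallest first and the shortest last, then press the file gently inwards until you feel the hidden spring backstop give, so that it stays pressed against the tallest tin, and let go. Keep the tins standing on the desk (do not lift or tip them), do not ram the file hard, and leave the other things on the desk where they are.

Things in the scene. Friction and masses are not known exactly. Their poses are not given: they have to be found in the camera images.
- rack: Aluminium feed lane, fixed; place and heading vary. Origin: on the desk, centre of the mouth; x runs inwards along the lane (about to the robot's left), y across, z up. Two straight rails, 10 mm thick, 18 mm high, stand 67 mm apart from x = 0 to 345 mm, no floor between them: tins slide on the desk. Before the mouth they flare to about 110 mm clear width at x = -45 mm.
- hood_front (a point): On the desk, mid-lane, under the front edge of the grey metal hood that covers the inner end of the lane, 215 to 345 mm past the mouth; hood 95 mm wide outside, 112 mm clear height, 116 mm overall, open towards the mouth. Same axes as the lane.
- hood_back (a point): On the desk, mid-lane, at the hood's closed back, 345 mm past the mouth. Hidden in the hood is the backstop: upright plate 52 mm wide, up to 50 mm high, at rest 0 to 55 mm inside the hood's front (varies, not told: feel for it). It yields 25 mm, 0.45 N per mm, no preload, then is rigid; it springs back slowly. Pressed in well over 5 mm, it stays partly pressed by the tins' friction on the desk.
- tin_tall: Tallest of three plain steel tea tins with press-on lids, alike but for height (92, 74, 56 mm): upright cylinder 62 mm in diameter, 92 mm tall, 0.09 to 0.24 kg, loose on the desk. Origin: centre of its underside; z up its axis. Slides with about 0.5 to 2 N of friction; pushed low (under 40 mm) it stays upright.
- tin_mid: Middle of three plain steel tea tins with press-on lids, alike but for height (92, 74, 56 mm): upright cylinder 62 mm in diameter, 74 mm tall, 0.09 to 0.24 kg, loose on the desk. Origin: centre of its underside; z up its axis. Slides with about 0.5 to 2 N of friction; pushed low (under 40 mm) it stays upright.
- tin_short: Shortest of three plain steel tea tins with press-on lids, alike but for height (92, 74, 56 mm): upright cylinder 62 mm in diameter, 56 mm tall, 0.09 to 0.24 kg, loose on the desk. Origin: centre of its underside; z up its axis. Slides with about 0.5 to 2 N of friction; pushed low (under 40 mm) it stays upright.
- mug: Bystander: glass mug with a handle, 80 mm wide, 100 mm tall, beyond the tins and the lane. Origin: centre of its underside.
- tumbler: Bystander: clear drinking bottle, 68 mm in diameter, 200 mm tall, beyond the lane. Origin: centre of its underside.
- jar: Bystander: lidded glass jar, 80 mm in diameter, 110 mm tall. Origin: centre of its underside.
- tape: Bystander: roll of clear tape lying flat, 90 mm in diameter, 24 mm high, on the robot's right beside the tins. Origin: centre of its underside.
- pen: Bystander: black pen, 12 mm thick, 130 mm long, lying on the desk on the robot's right beside the tins. Origin: the point on the desk under its middle; x along it.
- stapler: Bystander: black stapler, 130 x 36 mm, 42 mm high, on the robot's side of the lane's mouth. Origin: centre of its underside; x along it.
Mind the look-alikes: they are no part of the job. What is shaped like the tin_mid but green or turquoise is not meant.

How it is judged:
By the outcome, as a careful person would: the job done as asked, in the order asked, and still so for the second after the job is handed in, with the robot touching nothing.
It also fails if it takes over 72 s, if anything falls off the work surface, if the arm or the gripper's body presses on something with over 40 N, if the wrist force passes 120 N, or if a joint passes its speed limit or range.

## Working session

There is one attempt and no reset: what is moved stays moved. The work goes in short steps, Python scripts to look and compute and a shell command to move; the robot and the scene stay as the last step left them, time stands still between calls to the robot, and variables do not carry over. Pictures are saved under pics/ and viewed, and the job is handed in when it is done.

```bash
mkdir -p pics; ls; python3 - <<'E'
from cell import arm
import cv2,numpy as np
s=arm.get_state(); print({k:np.round(v,3).tolist() for k,v in s.items()})
for n in("scene","top","wrist"):
    p=arm.snapshot(n); cv2.imwrite(f"pics/{n}0.png",p["color"]); np.savez(f"{n}0.npz",**p)
    print(n,p["fov_y"],p["cx"],p["cy"],np.round(p["extrinsics"],3).tolist(),[k for k in p])
    for t in("tin_tall","tin_mid","tin_short","rack","jar","tape","pen","stapler","mug","tumbler"):
        print(t,[(np.round(b["bbox"]).tolist(),round(b["conf"],2)) for b in arm.boxes_of(n,t)][:4])
E
```

```text
pics
{'clock': 0.0, 'qpos': [1.177, 0.384, 0.044, 1.6, -0.018, 1.161, -0.05], 'joint_vel': [0.002, -0.001, 0.001, 0.001, 0.001, 0.001, 0.001], 'joint_torque': [0.0, -43.347, 1.024, -24.951, 0.011, 0.011, -0.0], 'position': [0.189, -0.621, 0.213], 'orientation': [-3.139, 0.0, 0.296], 'force': [0.475, -0.056, 0.314], 'wrist_torque': [0.074, 0.022, 0.041], 'grip_width': 0.085}
scene 52.32493334886522 259.1684754101889 196.42165667863387 [[0.781, -0.388, 0.489, 1.061], [0.624, 0.501, -0.6, -0.638], [-0.012, 0.774, 0.634, 0.733], [0.0, 0.0, 0.0, 1.0]] ['color', 'z_map', 'fov_y', 'cx', 'cy', 'extrinsics']
tin_tall []
tin_mid [([103.0, 212.0, 134.0, 250.0], 0.96), ([119.0, 189.0, 145.0, 227.0], 0.79), ([189.0, 318.0, 226.0, 366.0], 0.73), ([189.0, 232.0, 218.0, 272.0], 0.69)]
tin_short [([150.0, 217.0, 180.0, 248.0], 0.69)]
rack [([230.0, 117.0, 316.0, 224.0], 0.63), ([202.0, 168.0, 241.0, 201.0], 0.36)]
jar [([285.0, 242.0, 324.0, 296.0], 0.86), ([153.0, 303.0, 203.0, 318.0], 0.54)]
tape [([115.0, 262.0, 154.0, 298.0], 0.66)]
pen [([152.0, 306.0, 201.0, 318.0], 0.73)]
stapler [([203.0, 168
[... 643 characters left out ...]
 [([134.0, 168.0, 282.0, 232.0], 0.83)]
jar [([289.0, 95.0, 320.0, 132.0], 0.95), ([139.0, 168.0, 272.0, 231.0], 0.23)]
tape [([370.0, 196.0, 399.0, 228.0], 0.66)]
pen [([367.0, 152.0, 388.0, 188.0], 0.69)]
stapler [([233.0, 232.0, 282.0, 243.0], 0.73)]
mug [([223.0, 97.0, 260.0, 135.0], 0.89), ([135.0, 171.0, 280.0, 232.0], 0.73)]
tumbler [([179.0, 88.0, 204.0, 129.0], 0.68)]
wrist 64.25465846173233 258.6140074084933 195.13279546967428 [[0.292, 0.92, 0.26, 0.256], [-0.956, 0.281, 0.08, -0.602], [0.0, -0.271, 0.962, 0.374], [0.0, 0.0, 0.0, 1.0]] ['color', 'z_map', 'fov_y', 'cx', 'cy', 'extrinsics']
tin_tall []
tin_mid []
tin_short []
rack []
jar []
tape []
pen []
stapler []
mug []
tumbler []
```

```bash
python3 - <<'E'
import cv2,numpy as np
a=cv2.imread("pics/top0.png")[70:310,120:420]; cv2.imwrite("pics/top0c.png",cv2.resize(a,None,fx=2.5,fy=2.5,interpolation=cv2.INTER_CUBIC))
a=cv2.imread("pics/scene0.png")[110:380,80:400]; cv2.imwrite("pics/scene0c.png",cv2.resize(a,None,fx=2.2,fy=2.2,interpolation=cv2.INTER_CUBIC))
E
```

```text
(no output)
```

View pics/top0c.png

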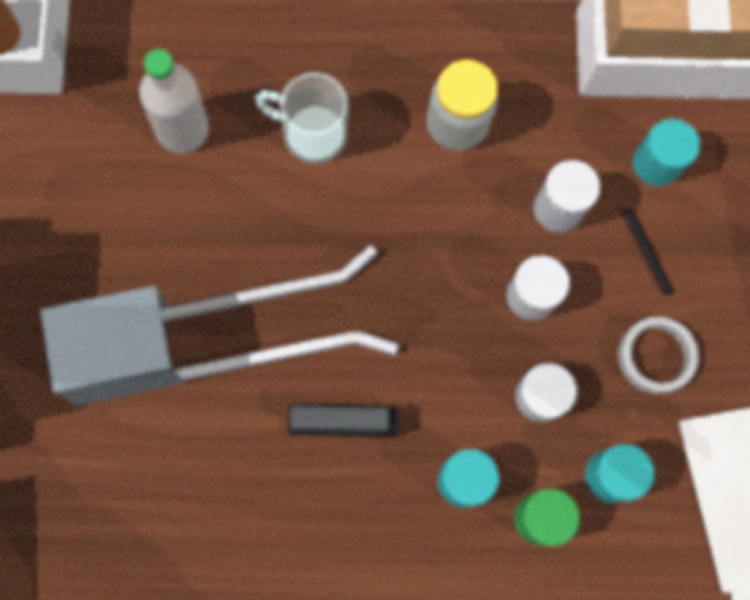

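View pics/scene0c.png

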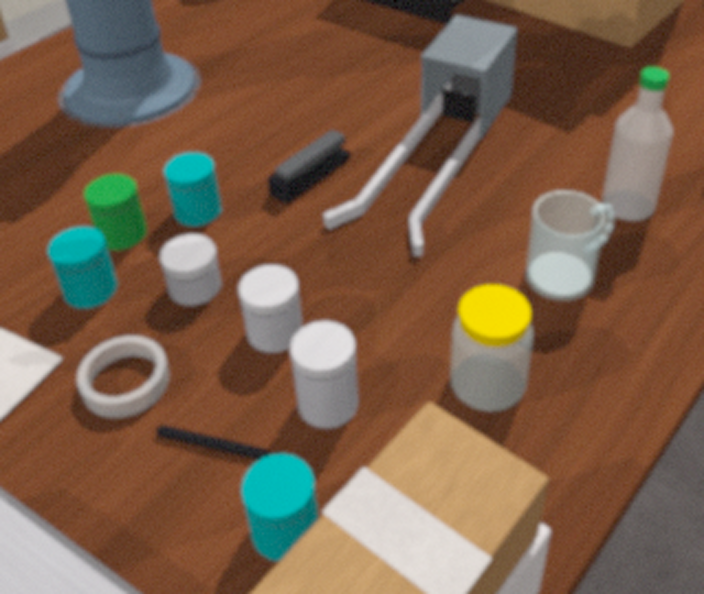

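The tins meant are the white ones. In the top crop: tall (570,190) at the far side, mid (540,285), short (548,385). They step down in height in the scene crop as well: (325,370), (270,305), (190,268). The turquoise and green cans are look-alikes. Next I measure positions.

```bash
cat > h.py <<'E'
import numpy as np,cv2
def cloud(p):
    H,W=p["z_map"].shape; f=H/2/np.tan(np.radians(float(p["fov_y"]))/2)
    v,u=np.mgrid[0:H,0:W]; z=p["z_map"]
    P=np.stack([(u-p["cx"])/f*z,-(v-p["cy"])/f*z,-z],-1)
    E=p["extrinsics"]; Q=P@E[:3,:3].T+E[:3,3]; Q[z<=0]=np.nan
    return Q
def circ(xy):
    A=np.c_[2*xy,np.ones(len(xy))]; s=np.linalg.lstsq(A,(xy**2).sum(1),rcond=None)[0]
    return s[0],s[1],np.sqrt(s[2]+s[0]**2+s[1]**2)
E
python3 - <<'E'
from h import *
p=dict(np.load("top0.npz")); Q=cloud(p); C=p["color"].astype(int)
print("desk z",np.nanmedian(Q[250:300,150:250,2]))
# tops: components by bbox
B=dict(tall=(334,134,361,162),mid=(324,171,348,199),short=(328,216,350,239),g1=(326,265,352,286),t1=(294,249,316,273),t2=(374,119,397,144),t3=(352,245,385,275),jar=(289,95,320,132),tape=(370,196,399,228),pen=(367,152,388,188),stapler=(233,232,282,243),mug=(223,97,260,135))
for k,(l,t,r,b) in B.items():
    q=Q[t-2:b+3,l-2:r+3].reshape(-1,3); q=q[np.isfinite(q[:,2])]
    h=np.percentile(q[:,2],95); s=q[q[:,2]>h-.008]
    (x,y),rad=cv2.minEnclosingCircle(s[:,:2].astype(np.float32))
    print(k,"h %.3f"%h,"median",np.round(np.median(s[:,:2],0),3),"encl",round(x,3),round(y,3),round(rad,3))
# rails: z 8..25mm
q=Q[160:240,130:290]; m=(q[...,2]>.01)&(q[...,2]<.03)
c=C[160:240,130:290]; m&=(c.min(-1)>110)
s=q[m]; print(len(s))
np.save("rail.npy",s)
hood=q[(q[...,2]>.105)&(q[...,2]<.13)]; print("hood",cv2.minAreaRect(hood[:,:2].astype(np.float32)), np.median(hood[:,2]))
w=np.uint8(m)*255; cv2.imwrite("pics/railmask.png",cv2.resize(w,None,fx=4,fy=4))
E
```

```text
desk z 0.0005588632702926422
tall h 0.094 median [ 0.654 -0.256] encl 0.654 -0.257 0.032
mid h 0.077 median [ 0.541 -0.22 ] encl 0.542 -0.221 0.031
short h 0.059 median [ 0.418 -0.229] encl 0.417 -0.229 0.031
g1 h 0.078 median [ 0.273 -0.224] encl 0.272 -0.224 0.031
t1 h 0.078 median [ 0.315 -0.136] encl 0.315 -0.135 0.031
t2 h 0.077 median [ 0.717 -0.384] encl 0.717 -0.384 0.031
t3 h 0.077 median [ 0.323 -0.308] encl 0.306 -0.293 0.054
jar h 0.112 median [ 0.769 -0.131] encl 0.77 -0.132 0.035
tape h 0.026 median [ 0.468 -0.368] encl 0.468 -0.37 0.046
pen h 0.012 median [ 0.594 -0.364] encl 0.599 -0.36 0.068
stapler h 0.045 median [0.382 0.013] encl 0.382 0.009 0.061
mug h 0.098 median [0.752 0.049] encl 0.749 0.058 0.047
662
hood ((0.45680731534957886, 0.2768831253051758), (0.09657455235719681, 0.13151073455810547), 13.589932441711426) 0.11629335208787905
```

View pics/railmask.png

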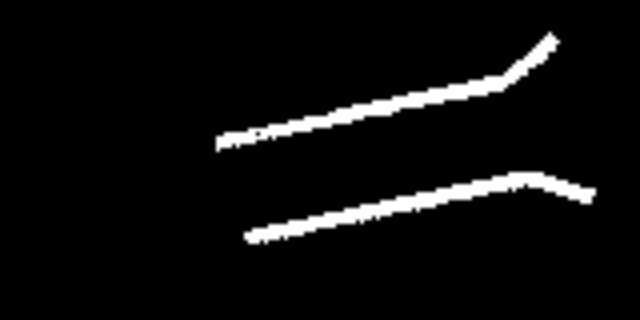

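```bash
python3 - <<'E'
from h import *
s=np.load("rail.npy")
a=np.radians(103.6); c0=np.array([.457,.277])
for it in range(2):
    d=np.array([np.cos(a),np.sin(a)]); n=np.array([-d[1],d[0]])
    u=(s[:,:2]-c0)@d; v=(s[:,:2]-c0)@n
    out=[]
    for sg in(1,-1):
        m=(u<-75)&(u>-268)&(v*sg>0); pf=np.polyfit(u[m],v[m],1); out.append(pf); print(sg,m.sum(),pf,np.percentile(v[m],[2,98]))
    m=(u<-.075)&(u>-.268)
    sl=[np.polyfit(u[m&(v*sg>0)],v[m&(v*sg>0)],1) for sg in(1,-1)]
    print(np.degrees(a),sl); off=(sl[0][1]+sl[1][1])/2; sm=(sl[0][0]+sl[1][0])/2
    a+=np.arctan(sm)
    print("umin",u[v>0].min(),u[v<0].min())
d=np.array([np.cos(a),np.sin(a)]); n=np.array([-d[1],d[0]])
# mid-line at u=-.17
u=(s[:,:2]-c0)@d; v=(s[:,:2]-c0)@n; m=(u<-.075)&(u>-.268)
vc=(v[m&(v>0)].mean()+v[m&(v<0)].mean())/2
M=c0-.28*d+vc*n; print("heading",np.degrees(a),"vc",vc,"mouth",M, "entry",M-.045*d)
for k,t in dict(tall=(.654,-.256),mid=(.5415,-.2205),short=(.4175,-.229)).items():
    r=np.array(t)-M; print(k,"lane",r@d,r@n)
print("flare start check umin",u.min())
E
```

```text
Traceback (most recent call last):
TypeError: expected non-empty vector for x
```

```bash
python3 - <<'E'
from h import *
s=np.load("rail.npy")
a=np.radians(103.6); c0=np.array([.457,.277])
for it in range(3):
    d=np.array([np.cos(a),np.sin(a)]); n=np.array([-d[1],d[0]])
    u=(s[:,:2]-c0)@d; v=(s[:,:2]-c0)@n
    m=(u<-.075)&(u>-.268)
    sl=[np.polyfit(u[m&(v*sg>0)],v[m&(v*sg>0)],1) for sg in(1,-1)]
    print(np.degrees(a),sl,"umin",u[v>0].min(),u[v<0].min())
    a+=np.arctan((sl[0][0]+sl[1][0])/2)
vc=(v[m&(v>0)].mean()+v[m&(v<0)].mean())/2
M=c0-.28*d+vc*n; print("heading",np.degrees(a),"vc",vc,"mouth",M, "entry",M-.045*d)
for k,t in dict(tall=(.654,-.256),mid=(.5415,-.2205),short=(.4175,-.229),pen=(.594,-.364),teal=(.717,-.384),tape=(.468,-.368),stap=(.382,.011)).items():
    r=np.array(t)-M; print(k,"lane",r@d,r@n)
E
```

```text
103.6 [array([-0.00376712,  0.03962057]), array([ 0.00038502, -0.03619306])] umin -0.32630604190695034 -0.32507223929728035
103.50311015292176 [array([-0.0018219 ,  0.03967261]), array([ 0.00207052, -0.03619411])] umin -0.32640726184045893 -0.3249759273892537
103.51023245938974 [array([-0.00194579,  0.03967269]), array([ 0.00194662, -0.03619403])] umin -0.32639985301394636 -0.324983038860969
heading 103.51025604957333 vc 0.0017357636164699007 mouth [0.52072559 0.00434259] entry [ 0.53123845 -0.03941218]
tall lane -0.284273884095455 -0.06876548633579067
mid lane -0.2234740932281905 0.0323279626631277
short lane -0.20277012508924114 0.1548824228157528
pen lane -0.3752681902453929 0.014805060200003807
teal lane -0.42344989346353823 -0.10011892978902572
tape lane -0.34972150711251837 0.13825289120933543
stap lane 0.038882121297072886 0.133331510620484
```

```bash
python3 -m pendant '[[[0.03,0,0,0,0,-8],[0.07,-0.02,0,0,0,-16],[0.12,-0.04,0,0,0,-24],[0.17,-0.05,0,0,0,-32],[0.22,-0.06,0,0,0,-40],[0.27,-0.08,0,0,0,-48],[0.32,-0.09,0.01,0,0,-56],[0.37,-0.1,0.02,0,0,-64],[0.42,-0.12,0.03,0,0,-72],[0.47,-0.13,0.04,0,0,-80],[0.51,-0.145,0.05,0,0,-86.5],[0.54,-0.153,0.06,0,0,-86.5],[0.547,-0.153,0.063,0,0,-86.5],[0.547,-0.153,0.063,0,0,-86.5],[0.547,-0.153,0.063,0,0,-86.5]]]' 0.42
cat >> h.py <<'E'
M=np.array([.5207,.0043]); A=np.radians(103.5); D=np.array([np.cos(A),np.sin(A)]); N=np.array([D[1],-D[0]])
def st():
    from cell import arm
    s=arm.get_state(); r=np.array(s["position"][:2])-M
    f=np.array(s["force"])
    print("t%.2f lane x%.1f y%.1f z%.1f yaw%.1f F in%.2f lat%.2f z%.2f grip%.1f"%(s["clock"],r@D*1e3,r@N*1e3,s["position"][2]*1e3,np.degrees(s["orientation"][2]),f[:2]@D,f[:2]@N,f[2],s["grip_width"]*1e3),np.round(s["orientation"][:2],3))
E
python3 -c "
from h import st;st()"
```

```text
clock: 3.52
position: [0.6666, -0.3189, 0.1522]
orientation: [-3.141, 0.002, 1.802]
force: [0.1, 0.6, 0.3]
grip_width: 0.0353
t3.52 lane x-348.4 y66.5 z152.2 yaw103.3 F in0.56 lat0.27 z0.32 grip35.3 [-3.141e+00  2.000e-03]
```

```bash
python3 -m pendant '[[[0,0.002,0.04,0,0,0],[0,0.002,0.08,0,0,0],[0,0.002,0.105,0,0,0],[0,0.002,0.115,0,0,0],[0,0.002,0.115,0,0,0]]]'
python3 - <<'E'
from h import *;st()
from cell import arm
p=arm.snapshot("wrist");cv2.imwrite("pics/w1.png",p["color"])
p=arm.snapshot("scene");cv2.imwrite("pics/s1.png",cv2.resize(p["color"][110:380,80:400],None,fx=2,fy=2))
E
```

```text
clock: 4.15
position: [0.67, -0.316, 0.0368]
orientation: [-3.142, 0.0, 1.805]
force: [-0.1, 0.0, 0.5]
grip_width: 0.0361
t4.15 lane x-346.3 y70.4 z36.8 yaw103.4 F in0.03 lat-0.13 z0.50 grip36.1 [-3.142  0.   ]
```

View pics/w1.png

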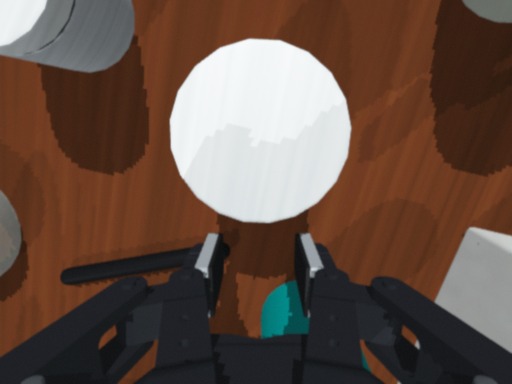

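View pics/s1.png

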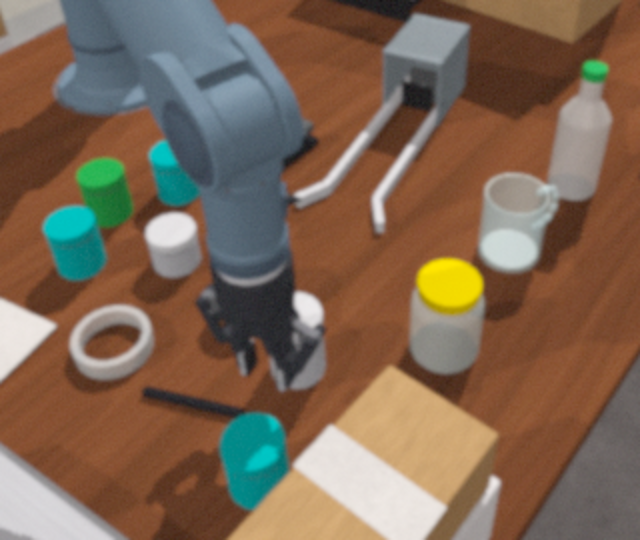

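```bash
python3 -m pendant '[[[0.015,0,0,0,0,0],[0.025,0,0,0,0,0],[0.035,0,0,0,0,0],[0.045,0,0,0,0,0],[0.055,0,0,0,0,0],[0.065,0,0,0,0,0],[0.075,-0.002,0,0,0,0],[0.085,-0.005,0,0,0,0],[0.095,-0.009,0,0,0,0],[0.105,-0.013,0,0,0,0],[0.115,-0.017,0,0,0,0],[0.125,-0.021,0,0,0,0],[0.135,-0.025,0,0,0,0],[0.145,-0.029,0,0,0,0],[0.155,-0.033,0,0,0,0],[0.165,-0.037,0,0,0,0],[0.175,-0.041,0,0,0,0],[0.185,-0.045,0,0,0,0],[0.19,-0.047,0,0,0,0],[0.19,-0.047,0,0,0,0]]]'
python3 - <<'E'
from h import *;st()
from cell import arm
p=arm.snapshot("wrist");cv2.imwrite("pics/w2.png",p["color"])
E
```

```text
clock: 6.75
position: [0.5792, -0.1405, 0.0363]
orientation: [-3.14, -0.001, 1.806]
force: [0.5, -0.3, 0.1]
grip_width: 0.0361
t6.75 lane x-154.5 y23.1 z36.3 yaw103.5 F in-0.40 lat0.45 z0.07 grip36.1 [-3.14e+00 -1.00e-03]
```

View pics/w2.png

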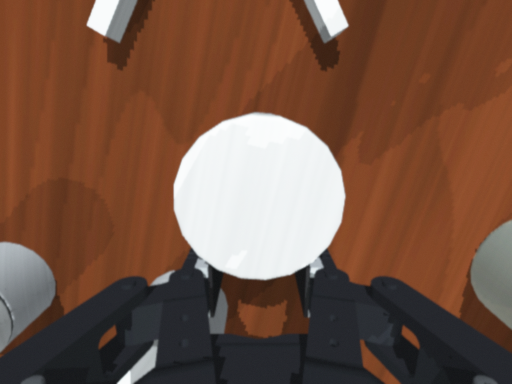

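```bash
python3 -m pendant '[[[0.01,-0.004,0,0,0,0],[0.02,-0.007,0,0,0,0],[0.03,-0.011,0,0,0,0],[0.04,-0.015,0,0,0,0],[0.05,-0.018,0,0,0,0],[0.06,-0.022,0,0,0,0],[0.07,-0.023,0,0,0,0],[0.082,-0.023,0,0,0,0],[0.094,-0.023,0,0,0,0],[0.106,-0.023,0,0,0,0],[0.118,-0.023,0,0,0,0],[0.13,-0.023,0,0,0,0],[0.142,-0.023,0,0,0,0],[0.154,-0.023,0,0,0,0],[0.166,-0.023,0,0,0,0],[0.178,-0.023,0,0,0,0],[0.19,-0.023,0,0,0,0],[0.202,-0.023,0,0,0,0],[0.214,-0.023,0,0,0,0],[0.226,-0.023,0,0,0,0]]]'
python3 - <<'E'
from h import *;st()
from cell import arm
p=arm.snapshot("wrist");cv2.imwrite("pics/w3.png",p["color"])
E
```

```text
clock: 9.3
position: [0.505, 0.0736, 0.0367]
orientation: [-3.142, -0.0, 1.806]
force: [0.9, -0.5, 0.5]
grip_width: 0.0359
t9.30 lane x71.1 y0.9 z36.7 yaw103.5 F in-0.69 lat0.75 z0.48 grip35.9 [-3.142 -0.   ]
```

View pics/w3.png

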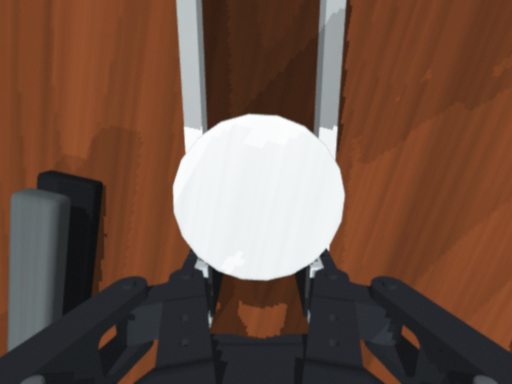

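Tall tin is centred in the lane. Next is the middle one.

```bash
python3 -m pendant '[[[-0.02,0,0,0,0,0],[-0.04,0,-0.02,0,0,0],[-0.07,-0.003,-0.06,0,0,0],[-0.12,-0.008,-0.09,0,0,0],[-0.17,-0.015,-0.095,0,0,0],[-0.22,-0.02,-0.095,0,0,0],[-0.27,-0.03,-0.095,0,0,0],[-0.32,-0.033,-0.09,0,0,0],[-0.35,-0.033,-0.07,0,0,0],[-0.35,-0.033,-0.04,0,0,0],[-0.35,-0.033,-0.015,0,0,0],[-0.35,-0.033,0,0,0,0],[-0.35,-0.033,0,0,0,0]]]'
python3 - <<'E'
from h import *;st()
from cell import arm
p=arm.snapshot("wrist");cv2.imwrite("pics/w4.png",p["color"])
E
```

```text
clock: 10.98
position: [0.5535, -0.2739, 0.0352]
orientation: [-3.139, -0.003, 1.806]
force: [-0.0, 0.5, 0.3]
grip_width: 0.0358
t10.97 lane x-278.2 y-33.0 z35.2 yaw103.5 F in0.50 lat0.07 z0.35 grip35.8 [-3.139e+00 -3.000e-03]
```

View pics/w4.png

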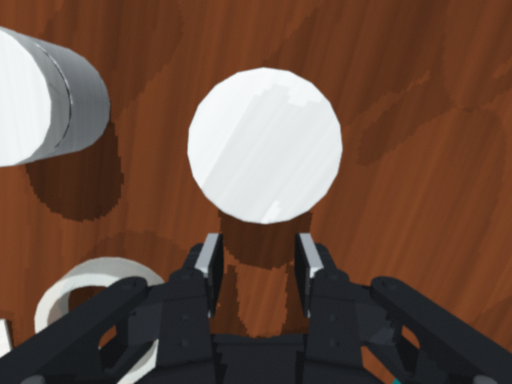

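```bash
python3 -m pendant '[[[0.012,0,0,0,0,0],[0.022,0,0,0,0,0],[0.032,0.001,0,0,0,0],[0.044,0.004,0,0,0,0],[0.056,0.007,0,0,0,0],[0.068,0.01,0,0,0,0],[0.08,0.013,0,0,0,0],[0.092,0.016,0,0,0,0],[0.104,0.019,0,0,0,0],[0.116,0.022,0,0,0,0],[0.128,0.025,0,0,0,0],[0.14,0.028,0,0,0,0],[0.152,0.031,0,0,0,0],[0.164,0.033,0,0,0,0],[0.176,0.033,0,0,0,0],[0.188,0.033,0,0,0,0],[0.2,0.033,0,0,0,0],[0.212,0.033,0,0,0,0],[0.224,0.033,0,0,0,0],[0.236,0.033,0,0,0,0]]]'
python3 - <<'E'
from h import *;st()
from cell import arm
p=arm.snapshot("wrist");cv2.imwrite("pics/w5.png",p["color"])
E
```

```text
clock: 13.52
position: [0.5315, -0.0373, 0.0367]
orientation: [-3.142, -0.0, 1.806]
force: [-0.7, -1.3, 0.6]
grip_width: 0.0359
t13.53 lane x-42.9 y0.8 z36.7 yaw103.5 F in-1.15 lat-0.99 z0.62 grip35.9 [-3.142 -0.   ]
```

View pics/w5.png

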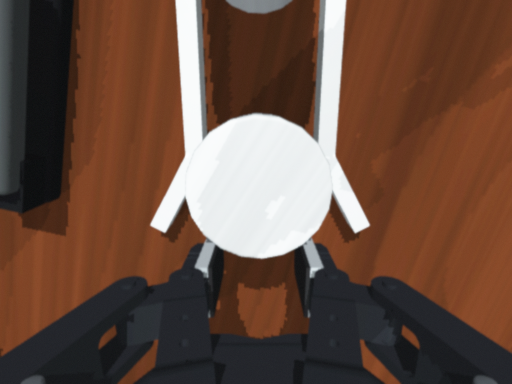

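```bash
python3 -m pendant '[[[0.012,0,0,0,0,0],[0.024,0,0,0,0,0],[0.036,0,0,0,0,0],[0.046,0,0,0,0,0],[0.046,0,0,0,0,0],[0.025,0,0,0,0,0],[0.0,0,-0.02,0,0,0],[-0.03,-0.01,-0.06,0,0,0],[-0.07,-0.05,-0.09,0,0,8],[-0.11,-0.09,-0.095,0,0,18],[-0.15,-0.13,-0.095,0,0,28],[-0.18,-0.17,-0.095,0,0,38],[-0.194,-0.193,-0.095,0,0,47],[-0.194,-0.193,-0.07,0,0,47],[-0.194,-0.193,-0.07,0,0,47]]]'
python3 - <<'E'
from h import *;st()
from cell import arm
p=arm.snapshot("wrist");cv2.imwrite("pics/w6.png",p["color"])
p=arm.snapshot("top");cv2.imwrite("pics/t6.png",cv2.resize(p["color"][70:310,120:420],None,fx=2.5,fy=2.5))
Q=cloud(p);C=p["color"]; m=(C.min(-1)>150)&(Q[...,2]>.045)&(Q[...,2]<.1); m[:,:150]=0
n,l,s,c=cv2.connectedComponentsWithStats(m.astype(np.uint8))
for i in range(1,n):
    if s[i][4]>80:
        q=Q[l==i]; h=np.percentile(q[:,2],95);q=q[q[:,2]>h-.008]; (x,y),r=cv2.minEnclosingCircle(q[:,:2].astype(np.float32)); R=np.array([x,y])-M; print(c[i].round(),"h%.3f"%h,"lane",R@D,R@N,r)
E
```

```text
clock: 15.45
position: [0.387, -0.2706, 0.105]
orientation: [-3.137, -0.0, 0.984]
force: [-0.9, 0.5, 0.0]
grip_width: 0.0358
t15.45 lane x-236.1 y-194.2 z105.0 yaw56.4 F in0.67 lat-0.79 z0.03 grip35.8 [-3.137 -0.   ]
[392.  94.] h0.099 lane -0.49165806852720134 0.23919136723523957 0.14068564772605896
[246. 124.] h0.099 lane -0.006889071965009911 0.22504674612948933 0.037232737988233566
[467. 158.] h0.066 lane -0.6291201808430981 -0.037740787274184534 0.13153602182865143
[245. 191.] h0.078 lane 0.043493369479129476 -0.0005043525909357325 0.03123103268444538
[222. 195.] h0.096 lane 0.10913735399624379 -0.00046041271491869667 0.031284622848033905
[339. 226.] h0.060 lane -0.20251050421393466 -0.1553723719637953 0.03095262125134468
```

View pics/w6.png

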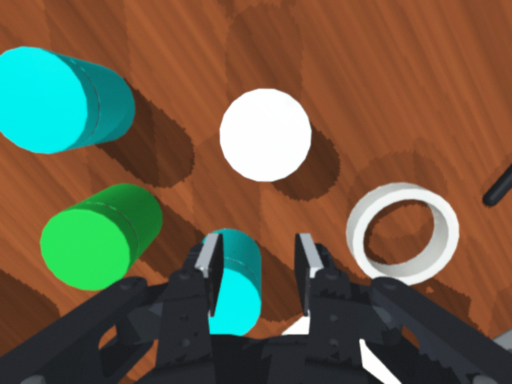

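View pics/t6.png

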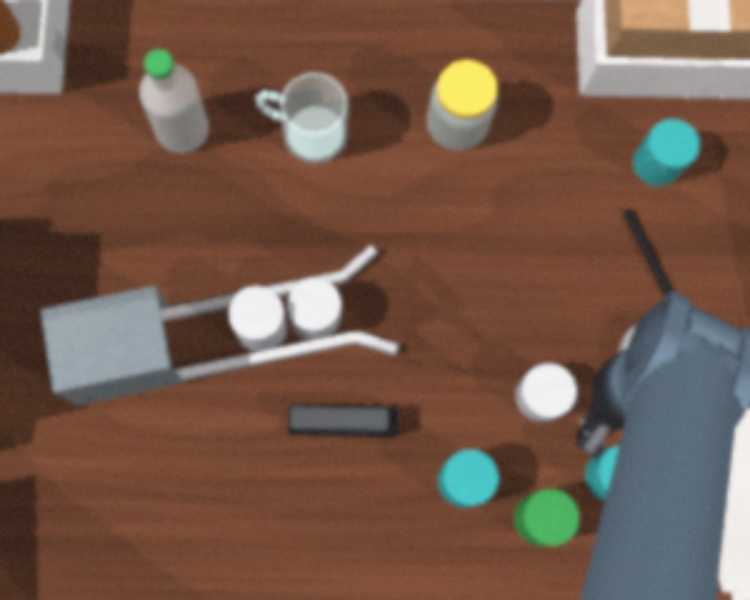

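```bash
python3 - <<'E'
from h import *
p=dict(np.load("top0.npz"));Q=cloud(p);C=cv2.cvtColor(p["color"],cv2.COLOR_BGR2HSV)
m=(C[...,0]>50)&(C[...,0]<100)&(C[...,1]>120)&(Q[...,2]>.066)&(Q[...,2]<.1)
n,l,s,c=cv2.connectedComponentsWithStats(m.astype(np.uint8))
for i in range(1,n):
    if s[i][4]>80:
        q=Q[l==i]; (x,y),r=cv2.minEnclosingCircle(q[:,:2].astype(np.float32)); R=np.array([x,y])-M; print(c[i].round(),"lane",R@D,R@N,r)
        r2=np.array([x,y])-np.array([.387,-.2706]); t=np.radians(56.4); print("  tool",r2@[np.cos(t),np.sin(t)],r2@[np.sin(t),-np.cos(t)])
E
```

```text
[389. 127.] lane -0.42317459015500547 0.09875058961644835 0.03068298101425171
  tool 0.08723376764798814 0.3364493611351679
[369. 258.] lane -0.2591197805321502 -0.2647684727353368 0.030934089794754982
  tool -0.06738400748829852 -0.031182836673208314
[308. 261.] lane -0.08747638864711821 -0.23309816071806588 0.031049471348524094
  tool 0.07265709355736888 -0.13536034220577095
[340. 276.] lane -0.16397422647269747 -0.2951202705393015 0.03128204494714737
  tool -0.024850437198094887 -0.12154213882623126
```

```bash
python3 -m pendant '[[[0.003,0.001,0.03,0,0,0],[0.003,0.002,0.055,0,0,0],[0.003,0.002,0.068,0,0,0],[0.01,0.002,0.068,0,0,0],[0.02,0.002,0.068,0,0,0],[0.03,0.002,0.068,0,0,0],[0.042,0.002,0.068,0,0,0],[0.054,0.002,0.068,0,0,0],[0.066,0.002,0.068,0,0,0],[0.078,0.002,0.068,0,0,0],[0.09,0.002,0.068,0,0,0],[0.102,0.002,0.068,0,0,0],[0.114,0.002,0.068,0,0,0],[0.126,0.002,0.068,0,0,0],[0.138,0.002,0.068,0,0,0],[0.15,0.002,0.068,0,0,0],[0.162,0.002,0.068,0,0,0],[0.174,0.002,0.068,0,0,0],[0.18,0.002,0.068,0,0,0],[0.18,0.002,0.068,0,0,0]]]'
python3 - <<'E'
from h import *;st()
from cell import arm
p=arm.snapshot("wrist");cv2.imwrite("pics/w7.png",p["color"])
E
```

```text
clock: 18.05
position: [0.4906, -0.1222, 0.0387]
orientation: [-3.142, -0.0, 0.986]
force: [-0.0, -0.3, 0.2]
grip_width: 0.0361
t18.05 lane x-115.9 y-58.8 z38.7 yaw56.5 F in-0.24 lat-0.07 z0.24 grip36.1 [-3.142 -0.   ]
```

View pics/w7.png

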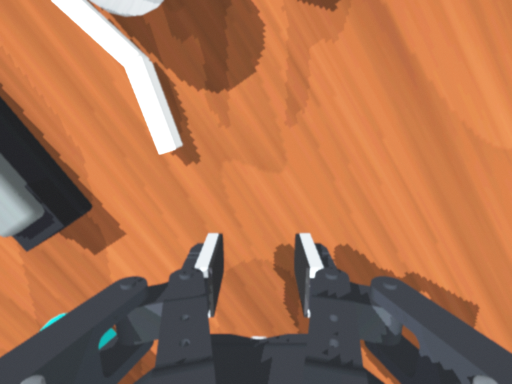

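```bash
python3 - <<'E'
from h import *
from cell import arm
p=arm.snapshot("top");cv2.imwrite("pics/t7.png",cv2.resize(p["color"][70:310,120:420],None,fx=2.5,fy=2.5))
p=arm.snapshot("scene");cv2.imwrite("pics/s7.png",cv2.resize(p["color"][110:380,80:400],None,fx=2.2,fy=2.2))
E
```

```text
(no output)
```

View pics/t7.png

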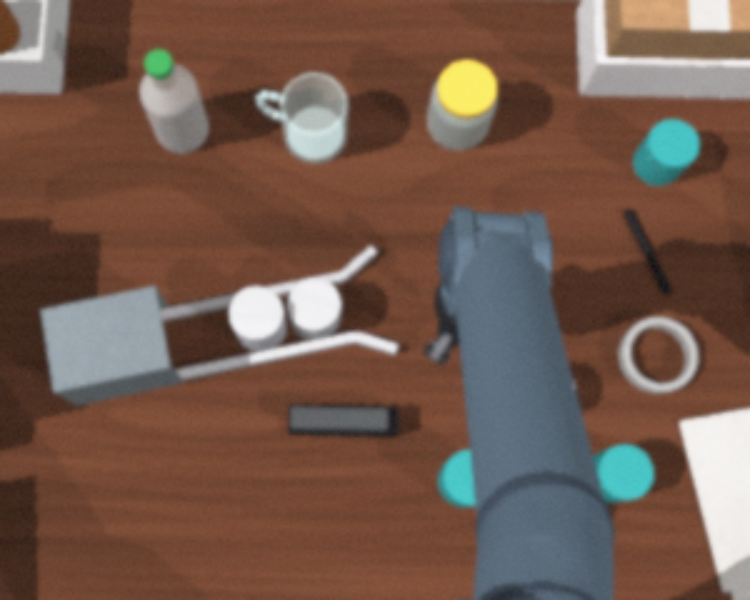

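View pics/s7.png

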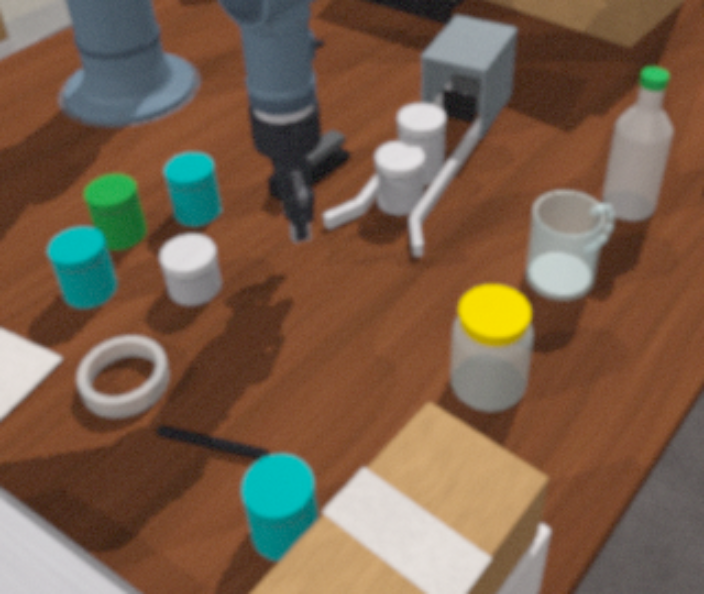

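The short tin has not moved: it is still upright at scene crop (190,268). The descent lagged, so the fingers went over it. I'll go back and lower first this time.

```bash
python3 -m pendant '[[[0,0,-0.03,0,0,0],[0,0,-0.06,0,0,0],[-0.01,0,-0.08,0,0,0],[-0.05,0,-0.08,0,0,0],[-0.09,0,-0.08,0,0,0],[-0.13,0,-0.08,0,0,0],[-0.16,0,-0.08,0,0,0],[-0.178,0,-0.08,0,0,0],[-0.178,0,-0.08,0,0,0]]]'
python3 - <<'E'
from h import *;st()
from cell import arm
p=arm.snapshot("top")
Q=cloud(p);C=p["color"]; m=(C.min(-1)>150)&(Q[...,2]>.05)&(Q[...,2]<.065); m[:,:300]=0;m[:,360:]=0
q=Q[m];(x,y),r=cv2.minEnclosingCircle(q[:,:2].astype(np.float32)); R=np.array([x,y])-M; print("lane",R@D,R@N,r)
p=arm.snapshot("wrist");cv2.imwrite("pics/w8.png",p["color"])
E
```

```text
clock: 19.32
position: [0.3903, -0.2728, 0.1186]
orientation: [-3.141, 0.001, 0.98]
force: [-0.2, -0.2, -1.8]
grip_width: 0.0359
t19.32 lane x-239.0 y-191.5 z118.6 yaw56.2 F in-0.17 lat-0.20 z-1.77 grip35.9 [-3.141e+00  1.000e-03]
lane -0.28597879019690664 0.06915355496392703 0.27004891633987427
```

View pics/w8.png

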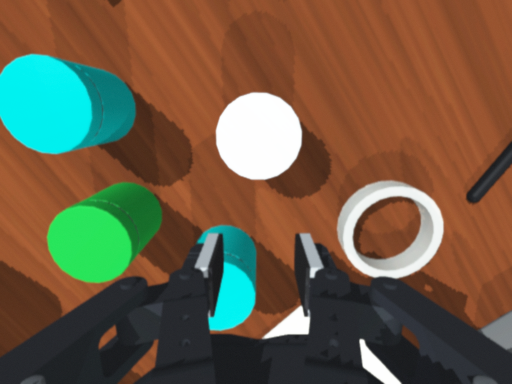

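```bash
python3 -m pendant '[[[0.002,0,0.03,0,0,0],[0.002,0,0.06,0,0,0],[0.002,0,0.08,0,0,0],[0.002,0,0.082,0,0,0],[0.002,0,0.082,0,0,0],[0.002,0,0.082,0,0,0]]]'
python3 - <<'E'
from h import *;st()
from cell import arm
p=arm.snapshot("wrist");cv2.imwrite("pics/w9.png",p["color"])
p=arm.snapshot("scene");cv2.imwrite("pics/s9.png",cv2.resize(p["color"][110:380,80:400],None,fx=2.2,fy=2.2))
E
```

```text
clock: 20.18
position: [0.3942, -0.2697, 0.0378]
orientation: [3.139, -0.0, 0.986]
force: [0.4, -0.9, 0.2]
grip_width: 0.0355
t20.18 lane x-236.9 y-187.0 z37.8 yaw56.5 F in-0.96 lat0.14 z0.22 grip35.5 [ 3.139 -0.   ]
```

View pics/w9.png

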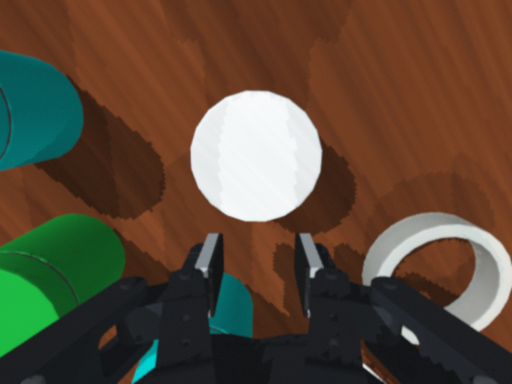

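View pics/s9.png

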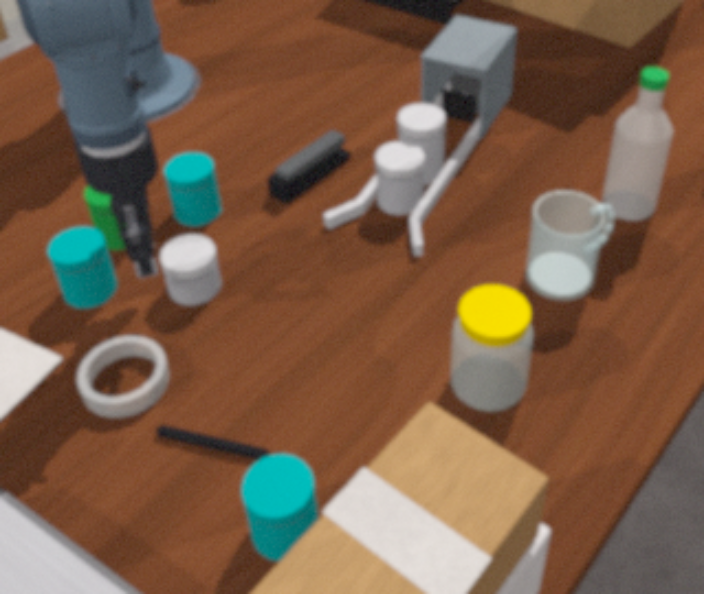

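```bash
python3 -m pendant '[[[0,-0.003,0,0,0,0],[0.006,-0.003,0,0,0,0],[0.012,-0.003,0,0,0,0],[0.02,-0.003,0,0,0,0],[0.03,-0.003,0,0,0,0],[0.04,-0.003,0,0,0,0],[0.04,-0.003,0,0,0,0]]]'
python3 - <<'E'
from h import *;st()
from cell import arm
p=arm.snapshot("wrist");cv2.imwrite("pics/w10.png",p["color"])
E
```

```text
clock: 21.15
position: [0.4135, -0.2329, 0.0367]
orientation: [-3.142, -0.001, 0.988]
force: [0.5, -0.3, -0.2]
grip_width: 0.0357
t21.15 lane x-205.6 y-159.6 z36.7 yaw56.6 F in-0.40 lat0.42 z-0.24 grip35.7 [-3.142e+00 -1.000e-03]
```

View pics/w10.png

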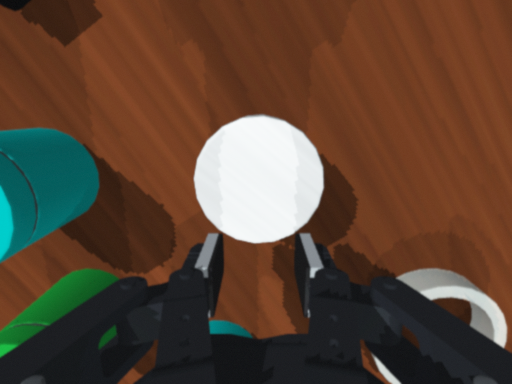

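```bash
python3 -m pendant '[[[0.01,0,0,0,0,0],[0.02,0,0,0,0,0],[0.03,0,0,0,0,0],[0.04,0,0,0,0,0],[0.05,0,0,0,0,0],[0.06,0,0,0,0,0],[0.07,0,0,0,0,0],[0.08,0,0,0,0,0],[0.09,0,0,0,0,0],[0.1,0,0,0,0,0],[0.11,0,0,0,0,0],[0.12,0,0,0,0,0],[0.13,0,0,0,0,0],[0.14,0,0,0,0,0],[0.15,0,0,0,0,0],[0.157,0,0,0,0,0],[0.157,0,0,0,0,0]]]'
python3 - <<'E'
from h import *;st()
from cell import arm
p=arm.snapshot("wrist");cv2.imwrite("pics/w11.png",p["color"])
E
```

```text
clock: 23.32
position: [0.5, -0.1026, 0.0367]
orientation: [3.141, -0.001, 0.987]
force: [0.8, -0.6, 0.0]
grip_width: 0.0357
t23.32 lane x-99.1 y-45.1 z36.7 yaw56.5 F in-0.80 lat0.64 z0.02 grip35.7 [ 3.141e+00 -1.000e-03]
```

View pics/w11.png

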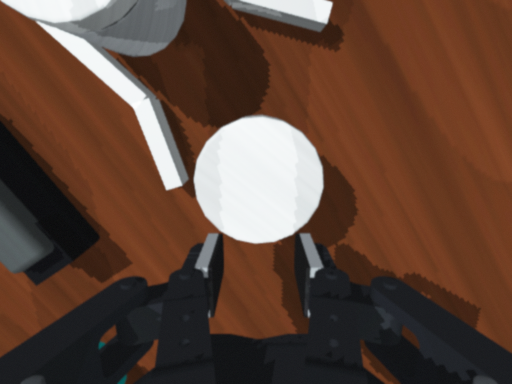

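```bash
python3 -m pendant '[[[-0.008,0,0,0,0,0],[-0.016,0,0,0,0,0],[-0.015,0.009,0,0,0,-10],[-0.013,0.018,0,0,0,-20],[-0.01,0.026,0,0,0,-30],[-0.004,0.034,0,0,0,-40],[0.001,0.038,0,0,0,-47],[0.001,0.038,0,0,0,-47]]]'
python3 - <<'E'
from h import *;st()
from cell import arm
p=arm.snapshot("wrist");cv2.imwrite("pics/w12.png",p["color"])
E
```

```text
clock: 24.38
position: [0.5315, -0.1245, 0.0366]
orientation: [3.141, -0.0, 1.803]
force: [0.1, -0.1, 0.5]
grip_width: 0.0358
t24.38 lane x-127.8 y-19.6 z36.6 yaw103.3 F in-0.14 lat0.07 z0.46 grip35.8 [ 3.141 -0.   ]
```

View pics/w12.png

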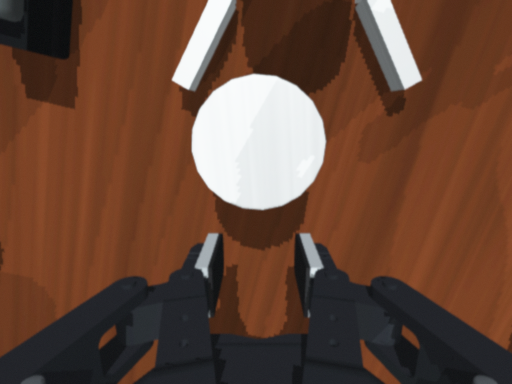

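```bash
python3 -m pendant '[[[0.01,0,0,0,0,0],[0.018,0.001,0,0,0,0],[0.026,0.005,0,0,0,0],[0.034,0.009,0,0,0,0],[0.042,0.013,0,0,0,0],[0.05,0.016,0,0,0,0],[0.058,0.019,0,0,0,0],[0.066,0.02,0,0,0,0],[0.074,0.02,0,0,0,0],[0.082,0.02,0,0,0,0],[0.09,0.02,0,0,0,0],[0.098,0.02,0,0,0,0],[0.106,0.02,0,0,0,0],[0.114,0.02,0,0,0,0],[0.122,0.02,0,0,0,0],[0.128,0.02,0,0,0,0],[0.13,0.02,0,0,0,0]]]'
python3 - <<'E'
from h import *;st()
from cell import arm
p=arm.snapshot("wrist");cv2.imwrite("pics/w13.png",p["color"])
E
```

```text
clock: 26.55
position: [0.5207, 0.008, 0.0367]
orientation: [-3.142, -0.0, 1.806]
force: [1.2, -4.2, 2.8]
grip_width: 0.0356
t26.55 lane x3.6 y0.9 z36.7 yaw103.5 F in-4.34 lat0.23 z2.79 grip35.6 [-3.142 -0.   ]
```

View pics/w13.png

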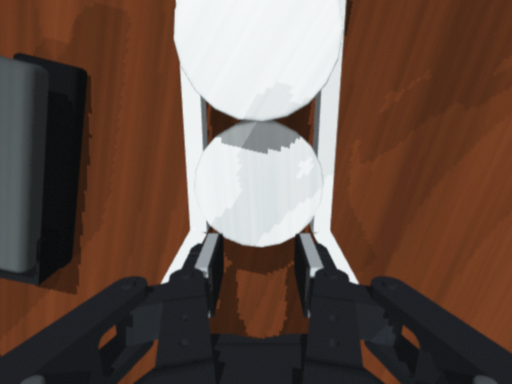

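```bash
python3 -m pendant '[[[0.005,0,0,0,0,0],[0.01,0,0,0,0,0],[0.014,0,0,0,0,0],[0.016,0,0,0,0,0]]]'; python3 -c "
from h import st;st()"
for i in 1; do python3 -m pendant '[[[0.003,0,0,0,0,0],[0.006,0,0,0,0,0]]]'; python3 -c "
from h import st;st()"; done
python3 -m pendant '[[[0.003,0,0,0,0,0],[0.006,0,0,0,0,0]]]'; python3 -c "
from h import st;st()"
```

```text
clock: 27.1
position: [0.517, 0.0234, 0.0367]
orientation: [-3.142, -0.0, 1.806]
force: [0.4, -3.1, 2.0]
grip_width: 0.0357
t27.10 lane x19.4 y0.9 z36.7 yaw103.5 F in-3.14 lat-0.33 z1.97 grip35.7 [-3.142 -0.   ]
clock: 27.35
position: [0.5157, 0.0288, 0.0367]
orientation: [-3.142, 0.0, 1.805]
force: [1.3, -3.2, 1.3]
grip_width: 0.036
t27.35 lane x25.0 y0.8 z36.7 yaw103.4 F in-3.44 lat0.49 z1.27 grip36.0 [-3.142  0.   ]
clock: 27.6
position: [0.5142, 0.0348, 0.0367]
orientation: [-3.141, -0.0, 1.806]
force: [0.4, -3.7, 1.0]
grip_width: 0.0356
t27.60 lane x31.2 y0.8 z36.7 yaw103.5 F in-3.69 lat-0.52 z0.95 grip35.6 [-3.141 -0.   ]
```

```bash
python3 -m pendant '[[[0.003,0,0,0,0,0],[0.006,0,0,0,0,0]]]' >/dev/null; python3 -c "
from h import st;st()"
python3 -m pendant '[[[0.003,0,0,0,0,0],[0.006,0,0,0,0,0]]]'>/dev/null; python3 -c "
from h import st;st()"
```

```text
t27.85 lane x37.2 y0.8 z36.7 yaw103.5 F in-3.30 lat-0.65 z1.37 grip36.0 [-3.142 -0.   ]
t28.10 lane x43.1 y0.9 z36.7 yaw103.4 F in-2.34 lat1.05 z1.50 grip36.0 [-3.141 -0.   ]
```

```bash
python3 -m pendant '[[[0.003,0,0,0,0,0],[0.006,0,0,0,0,0]]]' >/dev/null; python3 -c "
from h import st;st()"
```

```text
t28.35 lane x49.2 y0.8 z36.7 yaw103.5 F in-3.98 lat-0.66 z2.33 grip35.8 [-3.141 -0.   ]
```

```bash
python3 -m pendant '[[[0.002,0,0,0,0,0],[0.004,0,0,0,0,0]]]' >/dev/null; python3 -c "
from h import st;st()"
```

```text
t28.60 lane x52.6 y0.9 z36.7 yaw103.4 F in-5.50 lat0.13 z1.67 grip35.8 [-3.142e+00  1.000e-03]
```

```bash
python3 -m pendant '[[[0.002,0,0,0,0,0],[0.004,0,0,0,0,0]]]' >/dev/null; python3 -c "
from h import st;st()"
```

```text
t28.85 lane x55.6 y0.9 z36.7 yaw103.4 F in-5.91 lat0.30 z2.57 grip36.0 [-3.141e+00  2.000e-03]
```

```bash
python3 -m pendant '[[[0.002,0,0,0,0,0],[0.004,0,0,0,0,0]]]' >/dev/null; python3 -c "
from h import st;st()"
```

```text
t29.10 lane x58.6 y0.9 z36.8 yaw103.4 F in-8.62 lat0.08 z1.96 grip35.7 [-3.141e+00  3.000e-03]
```

Spring contact came at TCP x ≈ 48 mm: the force climbs steadily above the ~3.3 N sliding friction. I'll press a little further.

```bash
python3 -m pendant '[[[0.002,0,0,0,0,0],[0.004,0,0,0,0,0]]]' >/dev/null; python3 -c "
from h import st;st()"
```

```text
t29.35 lane x63.0 y1.4 z38.1 yaw103.4 F in-7.76 lat-3.65 z12.67 grip36.1 [-3.142e+00  3.000e-03]
```

```bash
python3 -m pendant '[[[0.002,0,0,0,0,0],[0.004,0,0,0,0,0],[0.004,0,0,0,0,0]]]' >/dev/null; python3 - <<'E'
from h import *;st()
from cell import arm
p=arm.snapshot("wrist");cv2.imwrite("pics/w14.png",p["color"])
st()
E
```

```text
t29.73 lane x67.2 y2.3 z38.4 yaw103.4 F in-5.68 lat-1.14 z10.98 grip35.7 [3.14e+00 3.00e-03]
t29.77 lane x67.2 y2.4 z38.4 yaw103.4 F in-6.77 lat-1.67 z10.87 grip35.9 [3.139e+00 3.000e-03]
```

View pics/w14.png

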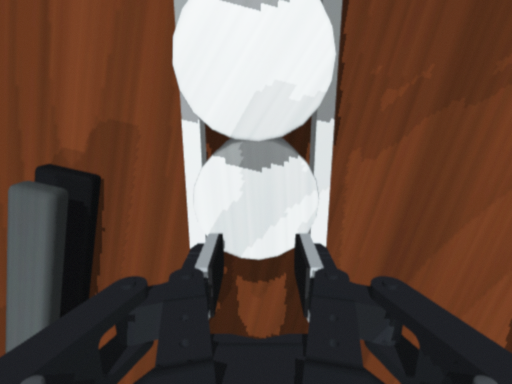

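```bash
python3 - <<'E'
from h import *;st()
from cell import arm
p=arm.snapshot("scene");cv2.imwrite("pics/s14.png",cv2.resize(p["color"][120:270,180:380],None,fx=4,fy=4,interpolation=cv2.INTER_CUBIC))
w=arm.snapshot("wrist");Q=cloud(w)
for n,(u,v) in dict(short=(257,215),shortback=(257,250),shortL=(215,200),shortR=(300,200),midc=(255,60),midL=(190,60),midR=(315,60),midb=(255,130),padL=(212,250),padR=(305,250),railL=(192,180),railR=(322,180)).items():
    q=Q[v,u]; r=q[:2]-M; print(n,(r@D*1e3).round(1),(r@N*1e3).round(1),(q[2]*1e3).round(1))
E
```

```text
t29.77 lane x67.2 y2.4 z38.4 yaw103.4 F in-6.77 lat-1.67 z10.87 grip35.9 [3.139e+00 3.000e-03]
short 85.7 2.1 56.0
shortback 67.3 2.0 56.8
shortL 93.5 -18.1 56.2
shortR 93.7 22.7 57.0
midc 153.3 1.6 74.1
midL 153.3 -22.6 74.2
midR 153.3 23.9 74.0
midb 127.8 1.4 74.1
padL 77.8 -17.1 78.1
padR 78.2 22.5 79.0
railL 94.7 -36.9 18.6
railR 94.6 41.0 18.6
```

View pics/s14.png

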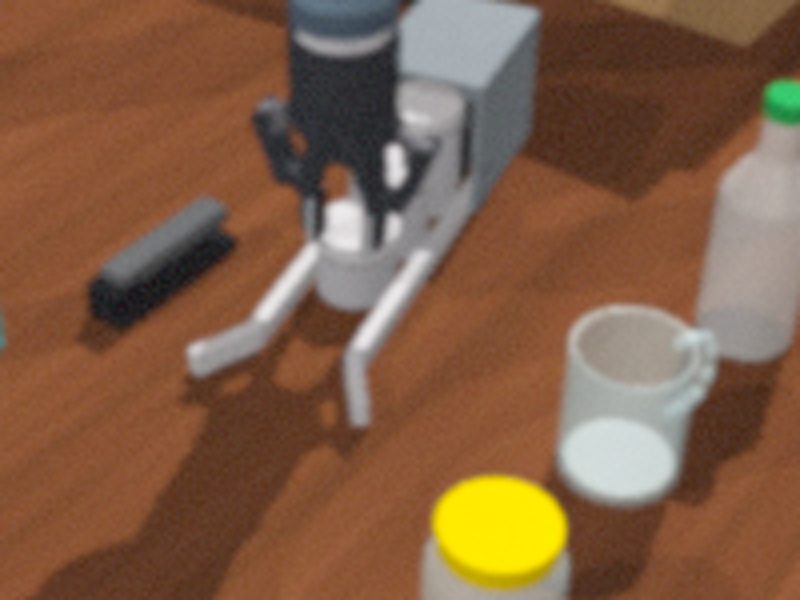

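```bash
python3 - <<'E'
from h import *
from cell import arm
w=arm.snapshot("wrist");Q=cloud(w)
cv2.imwrite("pics/w15.png",cv2.resize(w["color"][190:330,170:350],None,fx=4,fy=4,interpolation=cv2.INTER_CUBIC))
for v in range(228,300,6):
    print(v,[(int((Q[v,u,:2]-M)@D*1e3),int((Q[v,u,:2]-M)@N*1e3),int(Q[v,u,2]*1e3)) for u in (204,210,216,220,298,302,308,314)])
E
```

```text
228 [(78, -24, 54), (78, -21, 55), (78, -18, 55), (78, -16, 55), (78, 22, 56), (79, 24, 56), (78, 27, 56), (63, 37, 17)]
234 [(59, -31, 17), (78, -20, 61), (78, -17, 61), (77, -15, 61), (78, 21, 61), (78, 23, 62), (77, 26, 60), (59, 37, 18)]
240 [(54, -32, 16), (77, -19, 66), (78, -16, 68), (77, -15, 66), (77, 20, 67), (78, 22, 68), (78, 25, 68), (54, 38, 17)]
246 [(77, -21, 73), (77, -18, 74), (77, -15, 73), (74, -15, 66), (75, 20, 70), (78, 21, 75), (77, 24, 74), (77, 27, 73)]
252 [(78, -20, 80), (77, -17, 79), (78, -15, 80), (72, -15, 68), (73, 20, 70), (78, 20, 81), (77, 23, 80), (77, 26, 79)]
258 [(77, -19, 85), (78, -16, 86), (74, -15, 79), (68, -15, 67), (69, 20, 69), (76, 20, 82), (77, 22, 85), (77, 25, 84)]
264 [(77, -18, 89), (77, -16, 90), (72, -15, 80), (66, -15, 69), (67, 20, 71), (73, 20, 83), (77, 22, 90), (77, 24, 90)]
270 [(76, -17, 93), (77, -15, 93), (70, -15, 82), (63, -15, 69), (65, 20, 73), (72, 20, 85), (76, 21, 93), (76, 23, 93)]
276 [(74, -18, 92), (74, -15, 93), (68, -15, 82), (61, -15, 71), (62, 20, 73), (69, 20, 85), (73, 21, 92), (79, 22, 101)]
282 [(73, -17, 96), (72, -15, 94), (65, -15, 82), (57, -15, 71), (60, 20, 75), (66, 20, 85), (71, 21, 93), (78, 21, 105)]
288 [(78, -15, 107), (68, -16, 92), (63, -15, 84), (8, -25, 0), (58, 20, 76), (64, 20, 86), (69, 21, 93), (79, 20, 108)]
294 [(78, -14, 111), (66, -16, 93), (60, -15, 84), (3, -25, 0), (3, 32, 0), (62, 20, 87), (66, 21, 94), (79, 20, 112)]
```

View pics/w15.png

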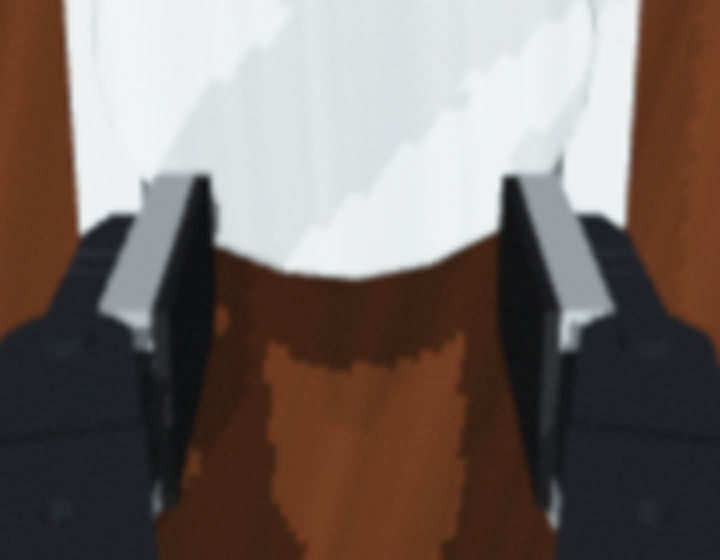

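The fingertips sit at z ≈ 56 mm, higher than the stated geometry, and are now on the short tin's rim. The tins are still flat: lids at 56 and 74 mm. I'll lift off, back out, lower and re-press lower down.

```bash
python3 -m pendant '[[[0,0,-0.004,0,0,0],[0,0,-0.01,0,0,0],[-0.02,0,-0.01,0,0,0],[-0.04,0,-0.01,0,0,0],[-0.04,-0.002,0,0,0,0],[-0.04,-0.002,0,0,0,0]]]' >/dev/null; python3 - <<'E'
from h import *;st()
from cell import arm
w=arm.snapshot("wrist");Q=cloud(w);cv2.imwrite("pics/w16.png",w["color"])
for u in (208,212,216,300,304,308): 
    print(u,[(v,int((Q[v,u,:2]-M)@D*1e3),int(Q[v,u,2]*1e3)) for v in range(222,256,3)])
p=arm.snapshot("scene");cv2.imwrite("pics/s16.png",cv2.resize(p["color"][120:270,180:380],None,fx=4,fy=4,interpolation=cv2.INTER_CUBIC))
E
```

```text
t30.68 lane x30.9 y-2.8 z35.3 yaw103.5 F in0.47 lat0.19 z-0.46 grip35.3 [-3.138e+00 -2.000e-03]Traceback (most recent call last):
  File "<stdin>", line 5, in <module>
ValueError: cannot convert float NaN to integer
```

View pics/w16.png

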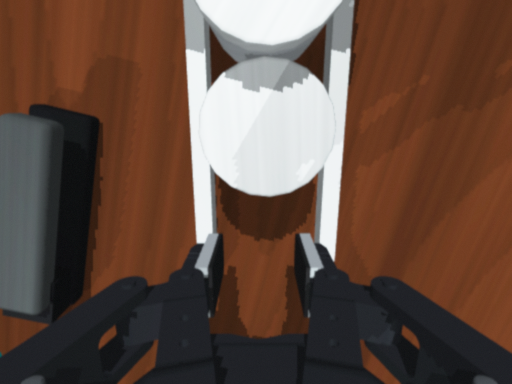

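```bash
python3 - <<'E'
from h import *
from cell import arm
w=arm.snapshot("wrist");Q=cloud(w)
f=192/np.tan(np.radians(w["fov_y"])/2)
for v in range(228,262,3):
    print(v,[(u,np.round((Q[v,u,:2]-M)@D*1e3),np.round(Q[v,u,2]*1e3)) for u in (208,212,216,302,306)])
def top(Q,lo,hi,xr):
    m=(Q[...,2]>lo)&(Q[...,2]<hi); q=Q[m]; L=np.c_[(q[:,:2]-M)@D,(q[:,:2]-M)@N]; k=(abs(L[:,1])<.036)&(L[:,0]>xr[0])&(L[:,0]<xr[1]); L=L[k].astype(np.float32)
    print(cv2.minEnclosingCircle(L),len(L))
top(Q,.052,.06,(.055,.14))
p=arm.snapshot("top");P=cloud(p)
top(P,.052,.062,(.055,.14)); top(P,.070,.080,(.09,.2)); top(P,.088,.1,(.15,.215))
p=arm.snapshot("scene");cv2.imwrite("pics/s16.png",cv2.resize(p["color"][120:270,180:380],None,fx=4,fy=4,interpolation=cv2.INTER_CUBIC))
E
```

```text
228 [(208, np.float64(28.0), np.float64(18.0)), (212, np.float64(26.0), np.float64(13.0)), (216, np.float64(21.0), np.float64(-0.0)), (302, np.float64(21.0), np.float64(-1.0)), (306, np.float64(22.0), np.float64(1.0))]
231 [(208, np.float64(27.0), np.float64(19.0)), (212, np.float64(25.0), np.float64(14.0)), (216, np.float64(19.0), np.float64(-1.0)), (302, np.float64(20.0), np.float64(1.0)), (306, np.float64(19.0), np.float64(0.0))]
234 [(208, np.float64(41.0), np.float64(58.0)), (212, np.float64(41.0), np.float64(58.0)), (216, np.float64(41.0), np.float64(57.0)), (302, np.float64(42.0), np.float64(59.0)), (306, np.float64(42.0), np.float64(59.0))]
237 [(208, np.float64(41.0), np.float64(62.0)), (212, np.float64(41.0), np.float64(62.0)), (216, np.float64(41.0), np.float64(62.0)), (302, np.float64(42.0), np.float64(62.0)), (306, np.float64(41.0), np.float64(61.0))]
240 [(208, np.float64(41.0), np.float64(65.0)), (212, np.float64(42.0), np.float64(66.0)), (216, np.float64(42.0), np.float64(66.0)), (302, np.float64(41.0), np.float64(65.0)), (306, np.float64(41.0), np.float64(65.0))]
243
[... 1131 characters left out ...]
oat64(83.0)), (212, np.float64(42.0), np.float64(83.0)), (216, np.float64(39.0), np.float64(78.0)), (302, np.float64(40.0), np.float64(80.0)), (306, np.float64(42.0), np.float64(83.0))]
261 [(208, np.float64(42.0), np.float64(87.0)), (212, np.float64(41.0), np.float64(85.0)), (216, np.float64(38.0), np.float64(80.0)), (302, np.float64(39.0), np.float64(81.0)), (306, np.float64(41.0), np.float64(84.0))]
((0.09805424511432648, -0.003195945406332612), 0.039982255548238754) 15122
((0.09702825546264648, -0.004310892894864082), 0.03731219843029976) 319
((0.16303296387195587, -0.0037142077926546335), 0.04007944092154503) 334
((0.21233288943767548, -0.00044187717139720917), 0.029835965484380722) 169
```

View pics/s16.png

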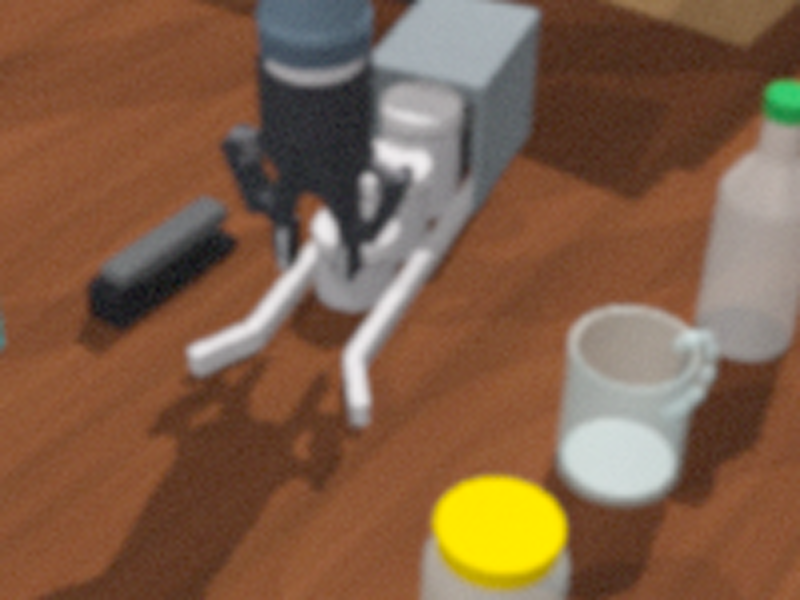

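```bash
python3 -m pendant '[[[0,0.003,0.008,0,0,0],[0,0.003,0.016,0,0,0],[0,0.003,0.021,0,0,0],[0,0.003,0.021,0,0,0]]]' >/dev/null; python3 - <<'E'
from h import *;st()
from cell import arm
w=arm.snapshot("wrist");Q=cloud(w);cv2.imwrite("pics/w17.png",w["color"])
for v in range(228,246,3):
    print(v,[(u,np.round((Q[v,u,:2]-M)@D*1e3),np.round(Q[v,u,2]*1e3)) for u in (208,212,302,306)])
p=arm.snapshot("scene");cv2.imwrite("pics/s17.png",cv2.resize(p["color"][120:270,180:380],None,fx=4,fy=4,interpolation=cv2.INTER_CUBIC))
E
```

```text
t31.38 lane x29.1 y1.2 z14.9 yaw103.4 F in1.08 lat-0.63 z0.18 grip35.5 [-3.14 -0.  ]
228 [(208, np.float64(27.0), np.float64(-1.0)), (212, np.float64(27.0), np.float64(-1.0)), (302, np.float64(28.0), np.float64(0.0)), (306, np.float64(28.0), np.float64(0.0))]
231 [(208, np.float64(26.0), np.float64(0.0)), (212, np.float64(26.0), np.float64(1.0)), (302, np.float64(26.0), np.float64(1.0)), (306, np.float64(25.0), np.float64(-1.0))]
234 [(208, np.float64(40.0), np.float64(38.0)), (212, np.float64(40.0), np.float64(38.0)), (302, np.float64(39.0), np.float64(37.0)), (306, np.float64(40.0), np.float64(38.0))]
237 [(208, np.float64(40.0), np.float64(41.0)), (212, np.float64(40.0), np.float64(42.0)), (302, np.float64(40.0), np.float64(41.0)), (306, np.float64(39.0), np.float64(41.0))]
240 [(208, np.float64(39.0), np.float64(43.0)), (212, np.float64(40.0), np.float64(45.0)), (302, np.float64(40.0), np.float64(44.0)), (306, np.float64(39.0), np.float64(44.0))]
243 [(208, np.float64(39.0), np.float64(47.0)), (212, np.float64(40.0), np.float64(48.0)), (302, np.float64(40.0), np.float64(48.0)), (306, np.float64(40.0), np.float64(49.0))]
```

View pics/w17.png

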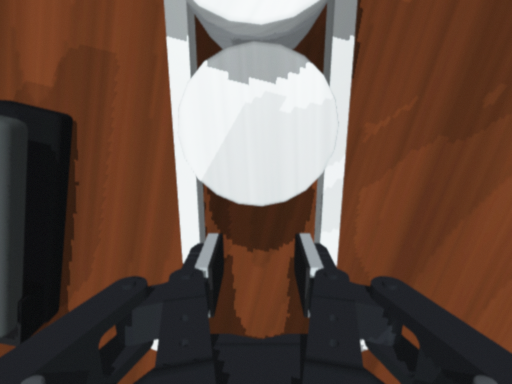

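View pics/s17.png

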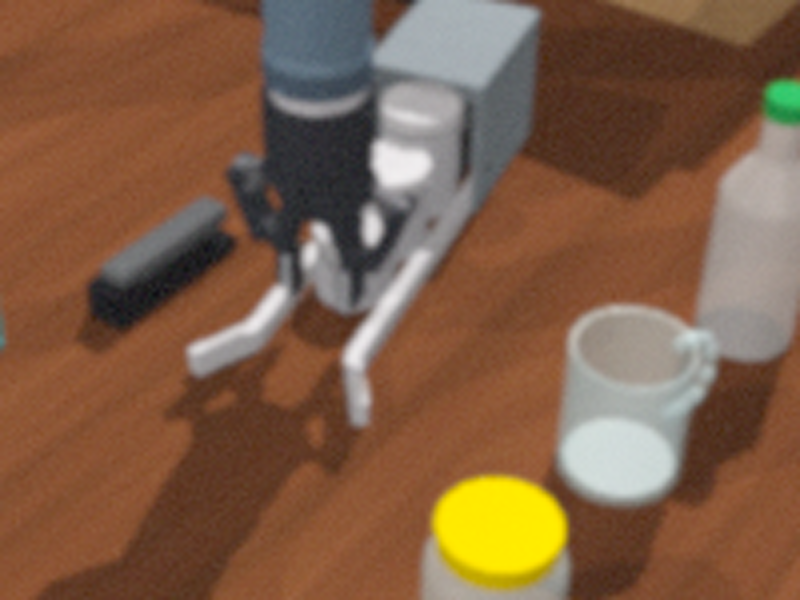

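```bash
cat >> h.py <<'E'
def tops(w,hs=((.056,.0,.2),(.074,.0,.3),(.092,.0,.35))):
    Q=cloud(w)
    for h,a,b in hs:
        L=np.c_[((Q[...,:2]-M)@D).ravel(),((Q[...,:2]-M)@N).ravel(),Q[...,2].ravel()]
        k=(abs(L[:,2]-h)<.0025)&(abs(L[:,1])<.036)&(L[:,0]>a)&(L[:,0]<b); X=L[k]
        if len(X)>200: # near edge along centre line
            c=X[abs(X[:,1])<.006]; y0=np.median(X[:,1]); print("h",h,"near %.1f far %.1f"%(np.percentile(c[:,0],.5)*1e3,np.percentile(c[:,0],99.5)*1e3),"ymed %.1f"%(y0*1e3),len(X))
E
python3 -m pendant '[[[0.008,0,0,0,0,0],[0.016,0,0,0,0,0],[0.024,0,0,0,0,0],[0.029,0,0,0,0,0],[0.029,0,0,0,0,0]]]' >/dev/null; python3 - <<'E'
from h import *;st()
from cell import arm
tops(arm.snapshot("wrist"))
E
python3 -m pendant '[[[0.002,0,0,0,0,0],[0.004,0,0,0,0,0]]]'>/dev/null; python3 -c "
from h import *;st()"
```

```text
t32.10 lane x55.8 y1.8 z15.9 yaw103.4 F in-5.37 lat0.53 z0.81 grip35.7 [-3.141e+00  3.000e-03]
h 0.056 near 61.7 far 121.7 ymed 2.2 17586
h 0.074 near 122.9 far 154.9 ymed 2.0 19098
t32.40 lane x57.9 y2.0 z16.0 yaw103.3 F in-8.95 lat-0.08 z-0.08 grip35.8 [3.142 0.005]Traceback (most recent call last):
  File "<stdin>", line 3, in <module>
  File "h.py", line 23, in tops
    c=X[abs(X[:,1])<.006]; y0=np.median(X[:,1]); print("h",h,"near %.1f far %.1f"%(np.percentile(c[:,0],.5)*1e3,np.percentile(c[:,0],99.5)*1e3),"ymed %.1f"%(y0*1e3),len(X))
                                                                                   ~~~~~~~~~~~~~^^^^^^^^^^^
    return _quantile_unchecked(
        a, q, axis, out, overwrite_input, method, keepdims, weights)
    return _ureduce(a,
                    func=_quantile_ureduce_func,
    ...<5 lines>...
                    overwrite_input=overwrite_input,
                    method=method)
    r = func(a, **kwargs)
    result = _quantile(arr,
                       quantiles=q,
    ...<2 lines>...
                       out=out,
                       weights=wgt)
    slices_having_nans = np.isnan(arr[-1, ...])
                                  ~~~^^^^^^^^^
IndexError: index -1 is out of bounds for axis 0 with size 0
```

```bash
python3 -m pendant '[[[0.002,0,0,0,0,0],[0.004,0,0,0,0,0]]]'>/dev/null; python3 -c "
from h import *;st()"
```

```text
t32.65 lane x60.9 y2.1 z16.0 yaw103.3 F in-10.64 lat-1.04 z2.59 grip35.4 [3.141 0.006]
```

```bash
python3 -m pendant '[[[0.002,0,0,0,0,0],[0.004,0,0,0,0,0]]]'>/dev/null; python3 -c "
from h import *;st()"
```

```text
t32.90 lane x63.8 y2.1 z16.0 yaw103.2 F in-10.15 lat-0.20 z0.81 grip35.8 [3.142 0.007]
```

```bash
python3 -m pendant '[[[0.002,0,0,0,0,0],[0.002,0,0,0,0,0]]]'>/dev/null; python3 -c "
from h import *;st()"
python3 -m pendant '[[[-0.003,0,0,0,0,0],[-0.006,0,0,0,0,0],[-0.009,0,0,0,0,0],[-0.012,0,0,0,0,0],[-0.018,0,0,0,0,0],[-0.03,0,0,0,0,0],[-0.05,0,0,0,0,0],[-0.08,0,-0.01,0,0,0],[-0.1,0,-0.05,0,0,0],[-0.13,0,-0.1,0,0,0],[-0.16,0,-0.12,0,0,0],[-0.16,0,-0.12,0,0,0]]]'; python3 - <<'E'
from h import *;st()
from cell import arm
w=arm.snapshot("wrist");cv2.imwrite("pics/w18.png",w["color"])
try: tops(w,((.056,.0,.2),(.074,.0,.3)))
except Exception as e: print(e)
p=arm.snapshot("scene");cv2.imwrite("pics/s18.png",cv2.resize(p["color"][110:380,80:400],None,fx=2.2,fy=2.2))
E
```

```text
t33.15 lane x65.6 y2.1 z16.0 yaw103.2 F in-10.81 lat0.59 z1.56 grip36.2 [3.142 0.007]
clock: 34.65
position: [0.545, -0.085, 0.1379]
orientation: [3.137, 0.003, 1.799]
force: [0.4, 0.8, -0.3]
grip_width: 0.0361
t34.65 lane x-92.6 y2.8 z137.9 yaw103.1 F in0.71 lat0.63 z-0.35 grip36.1 [3.137e+00 3.000e-03]
```

View pics/w18.png

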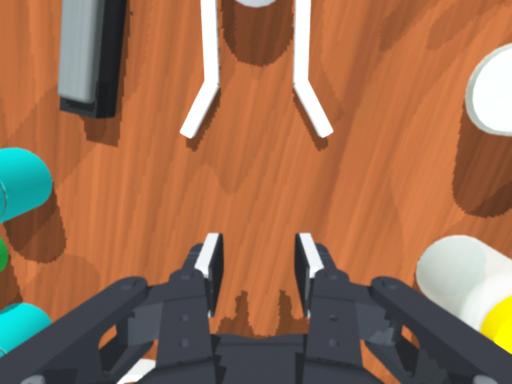

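View pics/s18.png

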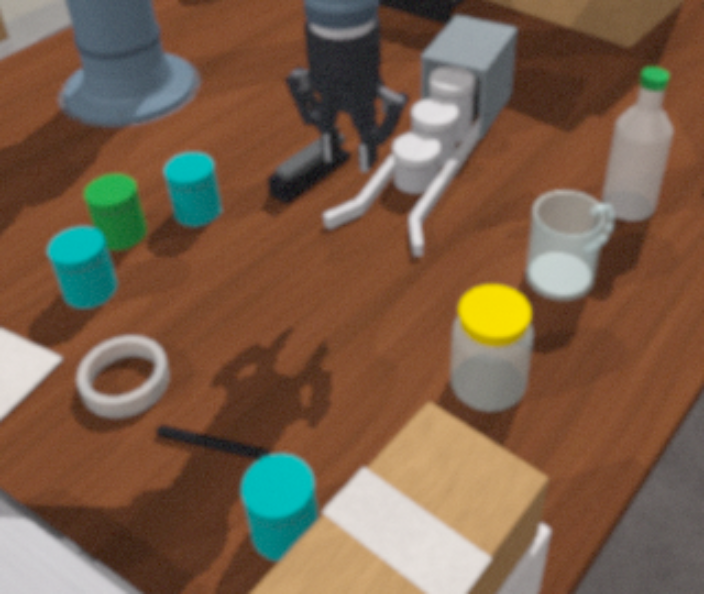

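```bash
cat >> h.py <<'E'
def tins():
    from cell import arm
    p=arm.snapshot("top");Q=cloud(p);C=p["color"].astype(int)
    X=(Q[...,:2]-M)@D;Y=(Q[...,:2]-M)@N
    for h in(.058,.0765,.095):
        m=(abs(Q[...,2]-h)<.004)&(abs(Y)<.036)&(X>.03)&(X<.215)&(C.min(-1)>110)
        n,l,s,c=cv2.connectedComponentsWithStats(m.astype(np.uint8)); i=1+s[1:,4].argmax(); k=l==i
        print(h,s[i][4],"x %.1f..%.1f"%(X[k].min()*1e3,X[k].max()*1e3),"y %.1f..%.1f"%(Y[k].min()*1e3,Y[k].max()*1e3))
    return p
E
python3 -c "
from h import *;tins()"
python3 -m pendant '[[[-0.02,0,-0.02,0,0,0],[-0.04,0,-0.03,0,0,0],[-0.04,0,-0.03,0,0,0],[-0.04,0,-0.03,0,0,0],[-0.04,0,-0.03,0,0,0],[-0.04,0,-0.03,0,0,0],[-0.04,0,-0.03,0,0,0],[-0.04,0,-0.03,0,0,0]]]'>/dev/null
python3 -c "
from h import *;p=tins();cv2.imwrite('pics/t19.png',cv2.resize(p['color'][70:310,120:420],None,fx=2.5,fy=2.5))"
```

```text
0.058 265 x 61.5..122.9 y -28.7..30.7
0.0765 251 x 124.1..185.0 y -30.2..29.5
0.095 123 x 185.0..214.8 y -29.9..29.1
0.058 261 x 61.5..124.7 y -29.4..30.7
0.0765 254 x 123.1..184.0 y -30.3..29.6
0.095 116 x 184.6..215.0 y -30.4..29.5
```

View pics/t19.png

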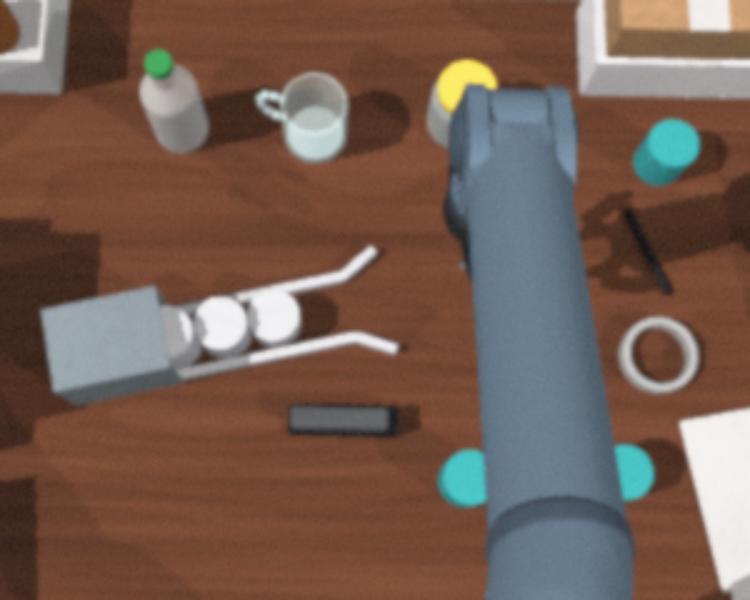

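The file is stable and pressed against the backstop. The tins touch in the order tall, mid, short, and the bystanders are unmoved, so I'm handing in.

```bash
python3 -c "
from cell import arm;print(arm.close_job())"
```

```text
the job is handed in; nothing more can be done
None
```

The three white tins are in the lane in single file, tall, then mid, then short. The file is pressed against the spring backstop, and I handed the job in at about 36 s. I slid each tin along the desk with the half-open fingers as a cradle.

**Pressing:** Sliding friction was about 3.3 N. The spring began to give at a tool position of about 48 mm past the mouth. I pressed about 17 mm further, to about 11 N, and let go slowly.

**Last checks:** Two top-camera readings more than a second apart put the tins at the same place within about 2 mm, touching and centred. I estimate from the contact point and the final positions that the spring is still pressed in about 7.5 mm; the plate is hidden in the hood, so this was not seen. The bystanders showed no movement in the last pictures, though the arm covered part of the jar and the look-alike tins in the final one. The robot was touching nothing.

**What went wrong on the way:**
- **Missed pass:** The first pass at the short tin went over it without moving it.
- **Finger height:** The fingertips turned out to sit about 20 mm above the TCP height, where the stated geometry puts them 11 mm below it. The tall and middle tins were therefore pushed at roughly 55 mm rather than under 40 mm, but stayed upright.
- **First press:** The tips rode up on the short tin's rim with about 12 N downwards. The lid heights still read flat, so I backed off and pressed again about 20 mm lower.

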